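# Unload a cured specimen: weights back in their cases, stub onto the microscope stage

## Task

The glue under the stacked weights has set. From the top down, put each brass weight back in its own wooden case, the one whose round well is made for its size, lowering it in gently (not dropped) so that it lies flat on the well's floor; only when all three weights are put away, lift the specimen stub out of the curing block and slide its shank fully home in the bore of the microscope's ball stage. Keep the weights and the stub upright all the time and leave the amber jar and the green carton where they are.

Things in the scene. Friction and masses are not known exactly. Their poses are not given: they have to be found in the camera images.
- weight_small: Smallest brass weight, 100 g, top of the stack: a plain upright cylinder 26 mm in diameter and 22 mm high, lower edge bevelled 2 mm. Origin: centre of its underside; z up. It stands loose on the medium weight, within about 2 mm of centre.
- weight_medium: Middle brass weight, 200 g: a plain upright cylinder 34 mm in diameter and 26 mm high, lower edge bevelled 2 mm. Origin: centre of its underside; z up. It stands loose on the large weight.
- weight_large: Largest brass weight, 500 g: a plain upright cylinder 46 mm in diameter and 35 mm high, lower edge bevelled 2 mm. Origin: centre of its underside; z up. It stands loose on the specimen stub.
- stub: Specimen stub below the weights, 110 g: aluminium disc 58 mm diameter, 12 mm thick; on it a round stone slice 40 x 6 mm; beneath it a central shank 12 mm diameter, 16 mm long, its end chamfered to 7 mm. Origin: centre of the disc's underside; shank along -z. Starts in a fixed steel curing block (foot 80 x 80 x 14 mm), the disc on its 44 mm collar, 36 mm above the bench, shank loose in the bore.
- case_small: Wooden case of the small weight, open, fixed: square block 56 mm wide at the top (62 mm over its shoulder, which is 10 mm high), 18 mm high, with a central round well 36 mm in diameter, 6 mm deep, grey felt floor. Origin: centre of its underside on the bench; the well's floor is 12 mm above it. Smallest of the three wells.
- case_medium: Open wooden case of the medium weight, fixed: as the small one but 64 mm wide at the top (70 mm over the shoulder), 18 mm high, the central round well 44 mm in diameter and 6 mm deep. Origin: centre of its underside on the bench; the well's floor is 12 mm above it.
- case_large: Open wooden case of the large weight, fixed: as the small one but 78 mm wide at the top (84 mm over the shoulder), 18 mm high, the central round well 56 mm in diameter and 6 mm deep. Origin: centre of its underside on the bench; the well's floor is 12 mm above it.
- ball_stage: Microscope ball stage, fixed, locked level: round grey foot 100 mm diameter, 10 mm high; aluminium ring 80 mm diameter up to 18 mm; black ball; on it an aluminium collar 44 mm diameter with an upright central bore 13.2 mm diameter, 20 mm deep. Origin: centre of the foot's underside; the collar's top and bore mouth are 42 mm above it. The stub is home when its disc rests on the collar.
- jar: Bystander: loose amber glass jar with a steel cap, 52 mm in diameter, 85 mm high. Origin: centre of its underside.
- carton: Bystander: loose closed green carton, 90 x 180 x 80 mm high, beyond the work. Origin: centre of its underside.
There are look-alikes about, which are no part of the job. What is shaped like the weight_large but turquoise is not meant. Leave any red look-alike of the weight_small alone.

How it is judged:
On the way, in this order (a step that is already met when the one before it is completed fails the run):
1. all three weights lie in their own cases while the stub still stands in the curing block (horizontal distance between weight_large and case_large below 0.009 m and z of weight_large in the frame of case_large below 0.0145 m and angle between each of weight_large, weight_medium, weight_small's own z axis and vertical below 0.06 rad and horizontal distance between weight_medium and case_medium below 0.009 m and z of weight_medium in the frame of case_medium below 0.0145 m and horizontal distance between weight_small and case_small below 0.009 m and z of weight_small in the frame of case_small below 0.0145 m and distance of stub from where it was at the start of the episode below 0.01 m), for 0.2 s.
2. the stub is fully home in the ball stage (horizontal distance between stub and ball_stage below 0.003 m and z of stub in the frame of ball_stage below 0.0445 m and angle between stub's own z axis and vertical below 0.05 rad), for 0.2 s.
At the end, for the whole second after the job is handed in: Each weight flat on the floor of its own well (centre within 9 mm, underside within 2.5 mm of the floor, tilt under 0.06 rad); the stub home in the ball stage (axis within 3 mm, disc within 2.5 mm of the collar, tilt under 0.05 rad); all four released and under 0.02 m/s (all of step 2 and horizontal distance between weight_large and case_large below 0.009 m and z of weight_large in the frame of case_large below 0.0145 m and angle between each of weight_large, weight_medium, weight_small's own z axis and vertical below 0.06 rad and horizontal distance between weight_medium and case_medium below 0.009 m and z of weight_medium in the frame of case_medium below 0.0145 m and horizontal distance between weight_small and case_small below 0.009 m and z of weight_small in the frame of case_small below 0.0145 m and linear speed of each of weight_large, weight_medium, weight_small, stub below 0.02 m/s); the robot touches nothing.
It fails at once if a weight or the stub toppled (more than 0.6 rad from upright) (angle between any of weight_large, weight_medium, weight_small, stub's own z axis and vertical above 0.6 rad).
It fails at once if a weight dropped or slammed into its case (faster than 0.5 m/s within 38 mm of the well's floor) ((horizontal distance between weight_large and case_large below 0.02 m and z of weight_large in the frame of case_large below 0.05 m and linear speed of weight_large above 0.5 m/s) or (horizontal distance between weight_medium and case_medium below 0.02 m and z of weight_medium in the frame of case_medium below 0.05 m and linear speed of weight_medium above 0.5 m/s) or (horizontal distance between weight_small and case_small below 0.02 m and z of weight_small in the frame of case_small below 0.05 m and linear speed of weight_small above 0.5 m/s)).
It fails at once if the jar or the carton was moved by more than 30 mm (distance of any of jar, carton from where it was at the start of the episode above 0.03 m).
It also fails if it takes over 120 s, if anything falls off the work surface, if the arm or the gripper's body presses on something with over 40 N, if the wrist force passes 120 N, or if a joint passes its speed limit or range.

## Robot

A 6-joint arm with a two-finger parallel gripper is mounted at the origin on the work surface. World frame = base frame: x ahead of the robot, y to its left, z up, the work surface at z = 0. Lengths are in m, angles in rad, forces in N, time in s.
With the tool pointing down it reaches from about 0.375 to 0.9 m from the base axis. Payload 3.1 kg.
Tool frame: the origin (TCP) lies on the centre line of the jaws, within the pads' length; the fingertips stand 25 mm ahead of it and the grasp point (between the pads) lies 6 mm ahead of it (manip.tip_extent is the distance from the TCP to the fingertips, in m); z points along the fingers, y is the line along which they close (so a half turn about z gives the same grasp; the last joint's range is limited). The gripper opens to 85 mm and grips with 20 to 120 N. Pads are 22 mm wide; open, the fingers measure 114 mm over their backs; the gripper's body (76 mm by 85 mm) begins 54 mm behind the grasp point. The pads swing forward as they close: fully open they stand 13 mm farther back than shut.
Start: joints at [1.123, 0.527, 1.433, -0, 1.181, -0.178], TCP at [0.166, 0.603, 0.256] pointing down, gripper open.
Joint ranges: [-3.08, 3.08], [-0.75, 2.2], [0.22, 2.44], [-1.43, 4.57], [0, 2.65], [-2.85, 2.85]. Speed limits (rad/s): [2.79, 2.79, 3.14, 3.14, 3.14, 3.14].

## Interface

Orientations are given as a unit quaternion [x, y, z, w].
In Python, from station import readout, imaging, order, manip gives the robot as it stands.
- The arm moves only by the tool move_arm, never from a script. Its argument "rows" is a list of rows, each a list of 7 numbers: the turn, a rotation vector about the tool's x, y, z in degrees, then the shift along the tool's x, y, z in mm, then the closure, from 0 (fully open) to 1 (shut). A call has 1 to 12 rows; each row is the pose to reach, as a shift and turn from the pose commanded when the call began, along the tool's axes at that moment; what a row does not reach only later rows make up. A row lasts 1/12 s, in which the tool goes at most 41.7 mm and 7.16 degrees, less where a joint would pass 70% of its speed; a pose out of reach is approached as far as the arm can. A call with a gripper value outside its range is refused whole. The fingers move at their own pace and stop on an object; "squeeze" is the grip in N (left out, the last holds). Time passes only in rows, so rows that repeat a pose let the fingers close. It gives the time, the measured TCP pose, the force, the opening and the grip force at its end, in the units of the state.
- readout.sense(): the state, without advancing time (a new reading comes with each control period).
- imaging.snapshot(name): name is "scene" or "top" or "wrist"; returns a dict with "img" (480x640x3 uint8, red, green, blue), "z_map" (480x640 float32, m along the optical axis (not along the pixel's ray), 0 where there is no reading), "fovy" (degrees; the focal length in pixels is half the picture's height over the tangent of half this angle, whatever the lens; pixels are square), "cx", "cy" (the principal point, pixels), "k1" (the pictures are not rectified: a ray, as slopes to the right and down, at radius r is drawn at 1 + k1 r^2 times it, then the intrinsics apply), "rvec" (rotation vector, rad) and "tvec" (3), from world to camera coordinates, as OpenCV has them. Camera axes: x right, y down, z forward; pixel columns grow to the right and rows downward; lengths in m; the calibration is good to about 2 mm. A picture is of the moment at which its call begins.
- order.sign_off(): hands the job in; it is judged then, once.
The state is a dict: "t": time; "q": joint angles; "qd": joint speeds; "tau": joint torques, N m; "tcp_pos": TCP position; "tool_rot": TCP orientation; "force": force on the tool from outside, world axes, zero at the start; "ft_torque": the same for the moment, N m; "finger_gap": opening from 0.0 (shut) to 1.0 (fully open); "gripper_force": force on a finger pad.
Only numpy, scipy, OpenCV 4.12 (cv2) and the standard library are available. Lean on these libraries where they do the work, as an engineer would, in place of code of your own. Each camera call takes 0.05 s, during which the arm holds its last target. There are 200 camera calls.

## Working session

There is one attempt and no reset: what is moved stays moved. The work goes in short steps, Python scripts to look and compute and a tool call to move; the robot and the scene stay as the last step left them, time stands still between calls to the robot, and variables do not carry over. Pictures are saved under pics/ and viewed, at most 14 in all, crops included, and the job is handed in when it is done.

Besides the shell and the picture viewer there is one more tool, called after "Call:" as name([rows], argument=value, ...), one row to a line, values as JSON. move_arm: Moves the arm, as the interface text tells. Its arguments: {"type":"object","properties":{"rows":{"type":"array"},"squeeze":{"type":"number"}},"required":["rows"]}

```bash
ls; mkdir -p pics; cat > h.py <<'E'
import numpy as np, cv2
from station import readout, imaging, order, manip
def snap(n):
    s=imaging.snapshot(n); np.savez('%s.npz'%n,**s); return s
def cloud(s):
    h,w=s['z_map'].shape; f=h/2/np.tan(np.radians(s['fovy'])/2)
    K=np.array([[f,0,s['cx']],[0,f,s['cy']],[0,0,1.]])
    v,u=np.mgrid[:h,:w]
    d=np.array([float(s['k1']),0,0,0])
    p=cv2.undistortPoints(np.stack([u,v],-1).reshape(-1,1,2).astype(float),K,d).reshape(h,w,2)
    z=s['z_map']; c=np.dstack([p[...,0]*z,p[...,1]*z,z])
    R=cv2.Rodrigues(np.array(s['rvec'],float))[0]
    W=(c-np.array(s['tvec']).ravel())@R
    W[z==0]=np.nan
    return W
def save(s,n): cv2.imwrite('pics/'+n,s['img'][...,::-1])
E
python3 - <<'E'
from h import *
print(readout.sense())
for n in('scene','top'):
    s=snap(n);save(s,n+'1.png');print({k:v for k,v in s.items() if k not in('img','z_map')})
E
```

```text
pics
{'t': 0.0, 'q': array([ 1.12346964e+00,  5.28470199e-01,  1.43393668e+00,  1.85067233e-06,
        1.18141364e+00, -1.78473014e-01]), 'qd': array([ 0.00148342, -0.00127923, -0.00035335,  0.0007364 ,  0.00091286,
        0.00036116]), 'tau': array([ 6.36313598e-04, -4.42352736e+01, -1.78027421e+01, -2.09238783e-04,
        8.36088555e-03,  2.29800882e-06]), 'tcp_pos': array([0.16567073, 0.60193319, 0.25532016]), 'tool_rot': array([ 1.34022607e-01,  9.90977649e-01, -1.05958397e-03, -3.43704310e-04]), 'force': array([-0.46814274, -0.52841008,  0.17912876]), 'ft_torque': array([ 0.008563  , -0.03017029, -0.01540581]), 'gripper_force': 0.0, 'finger_gap': 0.9999667917662736}
{'fovy': 55.84894915900235, 'cx': 319.79672396128547, 'cy': 229.4889056365298, 'k1': -0.11611531806013212, 'rvec': array([ 0.94160827,  2.61938717, -0.8847456 ]), 'tvec': array([ 0.41819341, -0.24748893,  1.189961  ])}
{'fovy': 57.65622914573098, 'cx': 314.676309271471, 'cy': 230.49449830796152, 'k1': -0.10414032204101714, 'rvec': array([ 2.13415245, -2.03670228,  0.25692597]), 'tvec': array([0.02989953, 0.5899183 , 0.89559769])}
```

View pics/scene1.png

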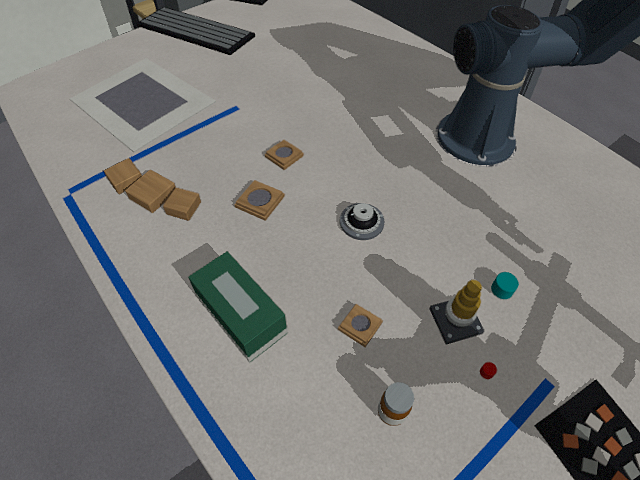

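View pics/top1.png

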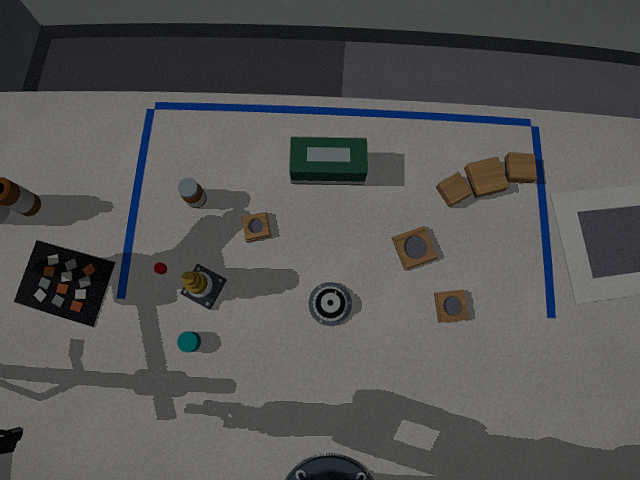

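Scene: the brass stack on the block is at top (195,282)/scene (463,305), the cases at top (257,226), (415,247) and (452,305), the stage at (330,303) and the jar at (195,192). Look-alikes are turquoise at top (189,342)/scene (505,285) and red at (160,268)/(488,370), plus a bottle at (20,197). I choose the brass stack.

```bash
cat >> h.py <<'E'
def circ(P):
    A=np.c_[2*P,np.ones(len(P))]; b=(P**2).sum(1); x=np.linalg.lstsq(A,b,rcond=None)[0]
    return x[:2],np.sqrt(x[2]+x[:2]@x[:2])
E
python3 - <<'E'
from h import *
for n in('scene','top'):
    s=dict(np.load(n+'.npz'));W=cloud(s);X=W.reshape(-1,3)
    uv=dict(top=dict(stack=(193,280),c1=(257,226),c2=(415,247),c3=(452,305),stage=(330,303),jar=(190,187),teal=(189,342),red=(160,268)),
     scene=dict(stack=(463,300),c1=(360,323),c2=(260,198),c3=(284,153),stage=(363,218),jar=(397,395),teal=(505,285),red=(488,370)))[n]
    bench=X[(X[:,2]<.01)&(X[:,2]>-.01)&(X[:,0]>.3)&(X[:,0]<.8)]; print(n,'bench z',np.median(bench[:,2]))
    for k,(u,v) in uv.items():
        r=W[v-45:v+45,u-45:u+45].reshape(-1,3); r=r[np.isfinite(r[:,0])]
        c=W[v,u]
        r=r[np.hypot(*(r[:,:2]-c[:2]).T)<.07]
        if k[0]=='c':
            q=r[(r[:,2]>.0145)&(r[:,2]<.022)]
            rc=cv2.minAreaRect((q[:,:2]*1000).astype(np.float32)); print(k,c,np.round(rc[0],1),np.round(rc[1],1),rc[2])
            # well
            wl=r[(r[:,2]>.009)&(r[:,2]<.0145)&(np.hypot(*(r[:,:2]-np.array(rc[0])/1000).T)<.03)]
            m=cv2.minEnclosingCircle((wl[:,:2]*1000).astype(np.float32)); print('  well',m,len(wl))
        else:
            z=r[:,2]; h,e=np.histogram(z,np.arange(.004,.2,.003)); print(k,c,[(round(float(a)*1e3),int(b)) for a,b in zip(e,h) if b>15])
E
```

```text
scene bench z 0.0004064030589381921
stack [0.47999085 0.31267136 0.10608638] [(4, 52), (7, 44), (10, 156), (13, 609), (16, 112), (19, 16), (40, 27), (43, 34), (46, 136), (49, 75), (58, 22), (61, 23), (64, 20), (67, 23), (70, 18), (73, 21), (76, 22), (79, 19), (82, 25), (85, 46), (88, 115), (91, 22), (97, 24), (103, 19), (106, 23), (109, 19), (112, 46), (115, 52), (118, 16), (127, 19), (133, 31), (136, 132)]
c1 [0.61060191 0.2006825  0.01242938] [610.4 201.1] [57.5 56.4] 15.08061695098877
  well ((610.5960083007812, 200.9962158203125), 29.810565948486328) 246
c2 [ 0.57579435 -0.17570509  0.01279949] [ 576.9 -178.3] [80.7 79.4] 21.32943344116211
  well ((575.9046630859375, -180.70123291015625), 27.095191955566406) 294
c3 [ 0.44404265 -0.25976696  0.01401265] [ 442.8 -262.8] [66.8 65.1] 6.146915912628174
  well ((441.8300476074219, -260.97711181640625), 28.13484001159668) 137
stage [0.45044583 0.03297107 0.04068253] [(4, 54), (7, 190), (10, 194), (13, 53), (16, 142), (19, 99), (22, 65), (25, 57), (28, 78), (31, 71), (34, 29), (37, 45), (40, 159), (43, 53)]
jar [0.67748061 0.35183796 0.0
[... 870 characters left out ...]
15979004
  well ((575.744873046875, -180.09425354003906), 28.080528259277344) 352
c3 [ 0.44169933 -0.26615144  0.01159433] [ 440.3 -265.1] [65.5 65.2] 7.431970596313477
  well ((439.4768371582031, -265.80120849609375), 28.913848876953125) 257
stage [0.43337214 0.01578156 0.02916071] [(4, 51), (7, 271), (10, 198), (13, 69), (16, 177), (19, 108), (22, 65), (25, 83), (28, 113), (31, 83), (37, 50), (40, 181), (43, 52)]
jar [0.67399607 0.34580415 0.08501264] [(4, 43), (37, 16), (52, 27), (55, 28), (58, 25), (61, 20), (79, 20), (82, 148), (85, 105)]
teal [0.33111691 0.32348746 0.033713  ] [(4, 23), (31, 129), (34, 185), (37, 22)]
red [0.49438554 0.41390608 0.02134754] [(4, 25), (19, 43), (22, 35)]
```

```bash
python3 - <<'E'
from h import *
from scipy.optimize import least_squares
def edgefit(P,r,c0):
    # disc coverage: centroid of top-face and robust enclosing circle
    f=lambda c: np.maximum(np.hypot(*(P-c).T)-r,0)
    return least_squares(f,c0).x
J=dict(small=(.137,.013,.46,.302),med=(.115,.017,.46,.302),large=(.089,.023,.46,.302),stub=(.048,.029,.46,.302),collar=(.042,.022,.44,.02),ring=(.018,.04,.44,.02),foot=(.010,.05,.44,.02))
for n in('scene','top'):
    s=dict(np.load(n+'.npz'));X=cloud(s).reshape(-1,3)
    for k,(z,r,x,y) in J.items():
        q=X[(abs(X[:,2]-z)<.0025)&(np.hypot(X[:,0]-x,X[:,1]-y)<r+.012)][:,:2]
        m=cv2.minEnclosingCircle((q*1000).astype(np.float32)); 
        print(n,k,len(q),'mec',np.round(m[0],1),round(m[1],1),'mean',np.round(q.mean(0)*1000,1),'circ',[np.round(t*1000,1) for t in circ(q)])
for n,(u,v) in dict(scene=(463,305),top=(200,282)).items():
    im=np.load(n+'.npz')['img'][v-60:v+60,u-60:u+60]; cv2.imwrite('pics/crop_%s.png'%n,cv2.resize(im,(480,480),interpolation=2)[...,::-1])
a=np.hstack([cv2.imread('pics/crop_%s.png'%n)[:, 40:440] for n in('scene','top')]); cv2.imwrite('pics/crop.png',a)
E
```

```text
scene small 160 mec [463.7 313.3] 13.6 mean [464.5 312.9] circ [array([464.3, 313. ]), np.float64(9.5)]
scene med 92 mec [464.1 313.3] 17.3 mean [471.4 314.9] circ [array([463.3, 312.8]), np.float64(15.3)]
scene large 150 mec [462.3 314.4] 23.3 mean [471.2 318. ] circ [array([462.1, 313.7]), np.float64(20.6)]
scene stub 210 mec [463.1 313.2] 28.6 mean [475.3 315.1] circ [array([462.1, 313.3]), np.float64(24.9)]
scene collar 214 mec [437.6  16.8] 23.2 mean [438.3  17.6] circ [array([437.9,  17.5]), np.float64(16.4)]
scene ring 223 mec [437.8  17.5] 40.9 mean [447.8  26.3] circ [array([436.8,  17. ]), np.float64(36.8)]
scene foot 361 mec [437.   18.3] 51.1 mean [449.7  30. ] circ [array([436.5,  16.8]), np.float64(45.6)]
top small 88 mec [461.2 311.4] 12.0 mean [461.5 311.3] circ [array([461.3, 311. ]), np.float64(8.6)]
top med 51 mec [460.9 311.2] 16.1 mean [458.1 306.1] circ [array([461.1, 311.5]), np.float64(14.1)]
top large 102 mec [458.6 310.9] 21.9 mean [453.6 305.5] circ [array([460.2, 312.1]), np.float64(19.2)]
top stub 122 mec [459.2 309.3] 28.0 mean [455.6 298.2] circ [array([460. , 311.1]), np.float64(24.9)]
top collar 243 mec [434.8  15.8] 22.7 mean [433.4  16. ] circ [array([433.8,  16. ]), np.float64(16.1)]
top ring 271 mec [433.8  16.1] 40.0 mean [432.3  15. ] circ [array([434. ,  15.8]), np.float64(36.5)]
top foot 427 mec [434.   16.1] 50.1 mean [431.8  16.6] circ [array([434.1,  16. ]), np.float64(45.4)]
```

View pics/crop.png

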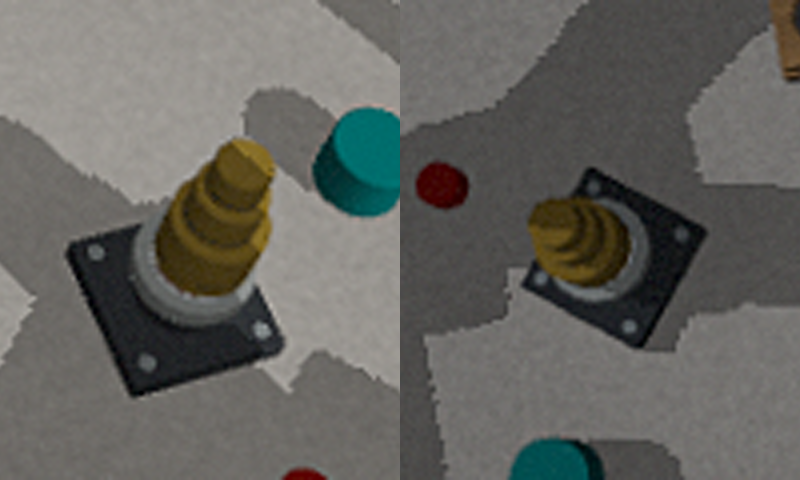

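The close crop confirms the brass stack of three on the stub, with turquoise and red beside it. The cases are c1 = small, c2 = large and c3 = medium.

```bash
cat >> h.py <<'E'
from scipy.spatial.transform import Rotation as Ro
def to(x,y,z,n=20):
    """shift in tool axes (mm) from the present measured TCP to world (mm) + turn (deg) back to vertical at the fixed yaw"""
    s=readout.sense(); R=Ro.from_quat(s['tool_rot'])
    d=R.inv().apply(np.array([x,y,z])-1000*s['tcp_pos'])
    R0=Ro.from_quat([.13402,.99098,0,0]); 
    print('t %.2f tcp'%s['t'],np.round(1000*s['tcp_pos'],1),'shift',np.round(d,1),'turn',np.round((R.inv()*R0).as_rotvec(degrees=True),2),'gap %.3f gf %.1f'%(s['finger_gap'],s['gripper_force']),'F',np.round(s['force'],1))
E
python3 - <<'E'
from h import *
print([(a,getattr(manip,a)) for a in dir(manip) if a[0]!='_'])
to(462,312,230)
E
```

```text
[('PlanningError', <class 'station.PlanningError'>), ('tip_extent', 0.025)]
t 0.10 tcp [165.7 602.  255.4] shift [-362.7 -200.9   25.7] turn [-0.11 -0.02  0.  ] gap 0.997 gf 0.0 F [-0.4 -0.2 -0.7]
```

Call:
move_arm([
  [0, 0, 0, -363, -201, 25, 0],
  [0, 0, 0, -363, -201, 25, 0],
  [0, 0, 0, -363, -201, 25, 0],
  [0, 0, 0, -363, -201, 25, 0],
  [0, 0, 0, -363, -201, 25, 0],
  [0, 0, 0, -363, -201, 25, 0],
  [0, 0, 0, -363, -201, 25, 0],
  [0, 0, 0, -363, -201, 25, 0],
  [0, 0, 0, -363, -201, 25, 0],
  [0, 0, 0, -363, -201, 25, 0],
  [0, 0, 0, -363, -201, 25, 0],
  [0, 0, 0, -363, -201, 25, 0],
], squeeze=30)

```text
t: 1.1
tcp_pos: [0.464, 0.3105, 0.2307]
tool_rot: [0.136, 0.991, -0.0, -0.0]
force: [-0.0, 0.2, -0.8]
finger_gap: 1.0
gripper_force: 0.0
```

```bash
python3 - <<'E'
from h import *
to(462,312,230)
s=snap('wrist');save(s,'w1.png')
W=cloud(s);X=W.reshape(-1,3)
for z,r in((.137,.013),(.115,.017),(.089,.023),(.048,.029)):
    q=X[(abs(X[:,2]-z)<.003)&(np.hypot(X[:,0]-.462,X[:,1]-.312)<r+.012)][:,:2]
    if len(q)>10:
        m=cv2.minEnclosingCircle((q*1000).astype(np.float32)); print(z,len(q),np.round(m[0],1),round(m[1],1),q.mean(0)*1000)
for n in('scene','top'):  # finger tips seen from outside
    s=snap(n);X=cloud(s).reshape(-1,3)
    q=X[(np.hypot(X[:,0]-.462,X[:,1]-.312)<.09)&(X[:,2]>.15)&(X[:,2]<.23)]; print(n,np.percentile(q[:,2],[0,1,5,20,50]), len(q))
    d=(q[:,:2]-readout.sense()['tcp_pos'][:2])@np.array([.266,.964]); lo=q[:,2]<.225; print(np.percentile(d[lo],[1,10,50,90,99])*1000)
E
```

```text
t 1.10 tcp [464.  310.5 230.7] shift [2.3 0.9 0.7] turn [-0.03 -0.05 -0.27] gap 1.000 gf 0.0 F [-0.   0.2 -0.8]
0.137 1143 [460.9 311.4] 13.0 [460.58123365 311.44229252]
0.115 505 [460.2 311.8] 16.9 [452.9030102  314.37901255]
0.089 871 [458.9 312.6] 22.9 [448.95013179 315.67518011]
0.048 687 [458.5 311.3] 28.6 [443.09826151 312.46230937]
scene [0.21806628 0.21905135 0.21998498 0.22318278 0.226397  ] 81
[-52.42644557 -44.14167652 -42.2050206   49.77354579  50.10171843]Traceback (most recent call last):
  File "<stdin>", line 11, in <module>
    return _quantile_unchecked(
        a, q, axis, out, overwrite_input, method, keepdims, weights)
    return _ureduce(a,
                    func=_quantile_ureduce_func,
    ...<5 lines>...
                    overwrite_input=overwrite_input,
                    method=method)
    r = func(a, **kwargs)
    result = _quantile(arr,
                       quantiles=q,
    ...<2 lines>...
                       out=out,
                       weights=wgt)
    slices_having_nans = np.isnan(arr[-1, ...])
                                  ~~~^^^^^^^^^
IndexError: index -1 is out of bounds for axis 0 with size 0
```

View pics/w1.png

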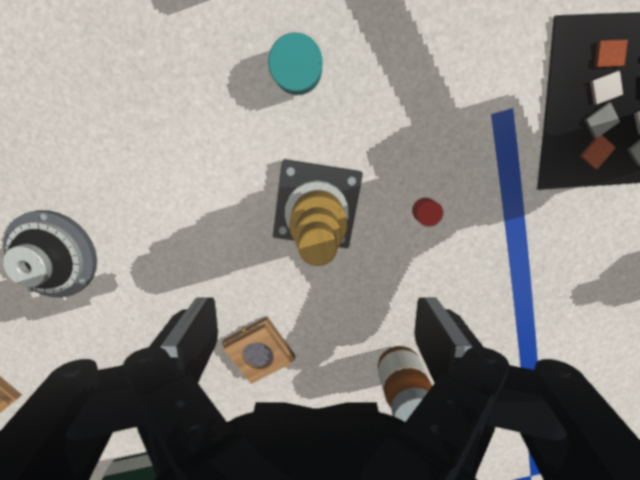

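Wrist view: small weight at (318,243), on the fingers' centre line (tips at (205,310) and (428,310)). Open fingertips lie about 12 mm ahead of the TCP. Descending onto the small weight.

Call:
move_arm([
  [0, 0, 0, 3, 0.4, 30, 0],
  [0, 0, 0, 3, 0.4, 60, 0],
  [0, 0, 0, 3, 0.4, 76, 0],
  [0, 0, 0, 3, 0.4, 84, 0],
  [0, 0, 0, 3, 0.4, 84, 0.3],
  [0, 0, 0, 3, 0.4, 84, 0.5],
  [0, 0, 0, 3, 0.4, 84, 0.6],
  [0, 0, 0, 3, 0.4, 84, 0.6],
  [0, 0, 0, 3, 0.4, 84, 0.6],
], squeeze=30)

```text
t: 2.0
tcp_pos: [0.4604, 0.314, 0.1485]
tool_rot: [0.134, 0.991, 0.001, 0.001]
force: [-0.2, 0.5, -1.1]
finger_gap: 0.397
gripper_force: 0.0
```

```bash
python3 - <<'E'
from h import *
to(461.3,311.7,146)
s=snap('scene');X=cloud(s).reshape(-1,3)
t=readout.sense()['tcp_pos']
D=X-t; y=D[:,:2]@np.array([.266,.964]); x=D[:,:2]@np.array([-.964,.266])
m=(abs(x)<.02)&(abs(y)>.0175)&(abs(y)<.06)&(X[:,2]>.10)
for sg in(-1,1):
    q=np.c_[y,X[:,2]][m&(y*sg>0)]; print(sg,len(q),'zmin',np.sort(q[:,1])[:6].round(4), 'y near',np.percentile(abs(q[q[:,1]<q[:,1].min()+.01][:,0]),[0,50]))
E
```

```text
t 2.00 tcp [460.4 314.  148.5] shift [-1.5 -2.   2.5] turn [0.09 0.12 0.02] gap 0.397 gf 0.0 F [-0.2  0.5 -1.1]
-1 1050 zmin [0.1291 0.1301 0.1304 0.1307 0.1326 0.1335] y near [0.01841098 0.02197687]
1 4254 zmin [0.1025 0.1047 0.1088 0.1092 0.1099 0.1133] y near [0.01755456 0.01811687]
```

Call:
move_arm([
  [0, 0, 0, -1.6, -1.8, 3, 0.6],
  [0, 0, 0, -1.6, -1.8, 3, 0.6],
  [0, 0, 0, -1.6, -1.8, 3, 0.7],
  [0, 0, 0, -1.6, -1.8, 3, 0.8],
  [0, 0, 0, -1.6, -1.8, 3, 0.8],
  [0, 0, 0, -1.6, -1.8, 3, 0.8],
], squeeze=30)

```text
t: 2.55
tcp_pos: [0.4609, 0.3112, 0.1444]
tool_rot: [0.134, 0.991, -0.0, 0.0]
force: [-1.0, -1.8, 1.3]
finger_gap: 0.287
gripper_force: 29.4
```

```bash
python3 - <<'E'
from h import *
to(461.3,311.7,144)
s=snap('wrist');save(s,'w2.png')
to(461.3,311.7,144)
E
```

```text
t 2.55 tcp [460.9 311.2 144.4] shift [-0.3  0.6  0.4] turn [-0.01  0.01  0.01] gap 0.287 gf 29.4 F [-1.  -1.8  1.3]
t 2.60 tcp [460.9 311.2 144.4] shift [-0.2  0.5  0.4] turn [-0.01  0.02  0.01] gap 0.289 gf 29.4 F [ 0.2 -0.6  1.9]
```

View pics/w2.png

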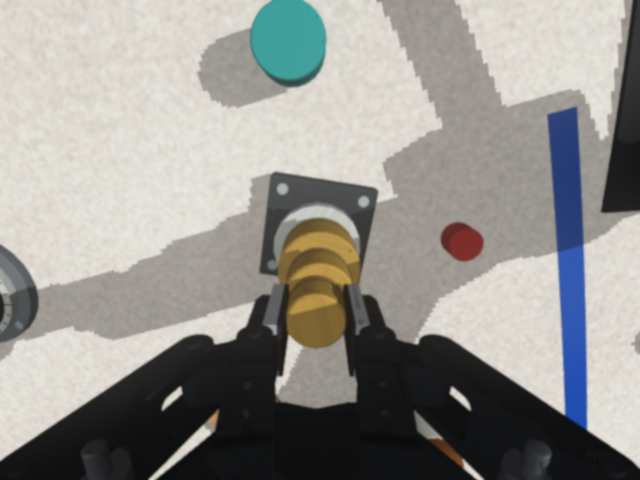

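Wrist view: the small weight (316,312) is between the pads, gripped at 29 N. Lifting it and carrying it to case_small.

Call:
move_arm([
  [0, 0, 0, 0, 0, -10, 0.8],
  [0, 0, 0, 0, 0, -30, 0.8],
  [0, 0, 0, 0, 0, -50, 0.8],
  [0, 0, 0, -20, -8, -50, 0.8],
  [0, 0, 0, -55, -22, -50, 0.8],
  [0, 0, 0, -90, -36, -50, 0.8],
  [0, 0, 0, -125, -50, -50, 0.8],
  [0, 0, 0, -155, -61, -50, 0.8],
  [0, 0, 0, -172, -68, -50, 0.8],
  [0, 0, 0, -172, -68, -50, 0.8],
  [0, 0, 0, -172, -68, -50, 0.8],
  [0, 0, 0, -172, -68, -50, 0.8],
], squeeze=30)

```text
t: 3.6
tcp_pos: [0.6073, 0.2005, 0.1941]
tool_rot: [0.134, 0.991, 0.0, -0.001]
force: [-1.2, 0.1, -1.4]
finger_gap: 0.288
gripper_force: 29.7
```

```bash
cat >> h.py <<'E'
def held(r,top_off,rr=None):
    """held weight & finger tips relative to TCP, from scene cam; tool axes x,y and z"""
    t=readout.sense()['tcp_pos']
    for n in('scene','top'):
        s=snap(n);X=cloud(s).reshape(-1,3);img=s['img'].reshape(-1,3).astype(int)
        D=X-t; y=D[:,:2]@np.array([.2656,.964]); x=D[:,:2]@np.array([-.964,.2656]);z=D[:,2]
        br=(img[:,0]-img[:,2]>35)&(np.hypot(x,y)<r+.012)&(z>-.08)&(z<.0)
        dk=(img.max(1)<110)&(abs(img[:,0]-img[:,2])<25)&(abs(x)<.013)&(abs(y)>r-.002)&(abs(y)<r+.025)&(z>-.06)&(z<.02)
        for k,m in(('brass',br),('finger',dk)):
            if m.sum()>5: print(n,k,m.sum(),'x',np.percentile(x[m],[1,99]).round(4),'y',np.percentile(y[m],[1,99]).round(4),'z',np.percentile(z[m],[0,1,3,99]).round(4))
def case(x,y,w,wr):
    """case centre by wrist cam"""
    s=snap('wrist');X=cloud(s).reshape(-1,3)
    q=X[(abs(X[:,2]-.018)<.003)&(np.hypot(X[:,0]-x,X[:,1]-y)<w*.75+.005)][:,:2]
    if len(q)>10: rc=cv2.minAreaRect((q*1000).astype(np.float32));print('case wrist',len(q),np.round(rc[0],1),np.round(rc[1],1),rc[2])
    return s
E
python3 - <<'E'
from h import *
to(608.8,199.9,194)
held(.013,0)
s=case(.6088,.1999,.056,.018);save(s,'w3.png')
E
```

```text
t 3.60 tcp [607.3 200.5 194.1] shift [-1.6 -0.2  0.1] turn [-0.01 -0.12  0.01] gap 0.288 gf 29.7 F [-1.2  0.1 -1.4]
scene brass 100 x [-0.0153 -0.0009] y [-0.0105  0.0106] z [-0.0237 -0.0222 -0.0202 -0.0053]
scene finger 138 x [-0.013  -0.0024] y [-0.0167  0.0279] z [-0.0256 -0.0226 -0.0207  0.0197]
case wrist 2607 [608.2 199.1] [56.5 56.3] 15.053468704223633
```

View pics/w3.png

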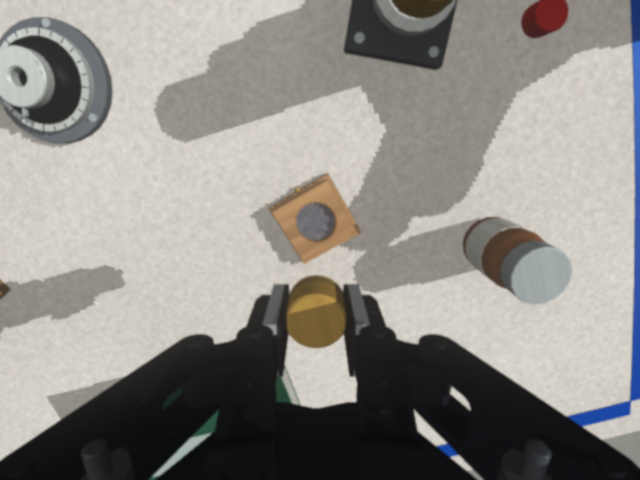

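Wrist view: the small weight (316,312) is held, case_small's well is at (316,221) and the jar at (535,272) is clear. Lowering it into the well.

Call:
move_arm([
  [0, 0, 0, -1.3, -0.7, 30, 0.8],
  [0, 0, 0, -1.3, -0.7, 65, 0.8],
  [0, 0, 0, -1.3, -0.7, 100, 0.8],
  [0, 0, 0, -1.3, -0.7, 125, 0.8],
  [0, 0, 0, -1.3, -0.7, 138, 0.8],
  [0, 0, 0, -1.3, -0.7, 144, 0.8],
  [0, 0, 0, -1.3, -0.7, 148, 0.8],
  [0, 0, 0, -1.3, -0.7, 150, 0.8],
  [0, 0, 0, -1.3, -0.7, 151, 0.8],
  [0, 0, 0, -1.3, -0.7, 151, 0.8],
])

```text
t: 4.58
tcp_pos: [0.6106, 0.1994, 0.0447]
tool_rot: [0.134, 0.991, 0.0, 0.001]
force: [0.0, 0.3, -1.1]
finger_gap: 0.292
gripper_force: 29.7
```

```bash
python3 - <<'E'
from h import *
to(608.5,199.5,42)
E
```

```text
t 4.58 tcp [610.6 199.4  44.7] shift [ 2.1 -0.4  2.7] turn [0.06 0.14 0.01] gap 0.292 gf 29.7 F [ 0.   0.3 -1.1]
```

Call:
move_arm([
  [0, 0, 0, 1, 0, 1, 0.8],
  [0, 0, 0, 1.5, 0, 2, 0.8],
  [0, 0, 0, 1.5, 0, 2.5, 0.8],
  [0, 0, 0, 1.5, 0, 2.5, 0.8],
])

```text
t: 4.92
tcp_pos: [0.6093, 0.1996, 0.043]
tool_rot: [0.134, 0.991, 0.0, 0.001]
force: [-1.0, -0.4, 7.0]
finger_gap: 0.287
gripper_force: 34.0
```

```bash
python3 - <<'E'
from h import *
to(608.5,199.5,42)
s=snap('scene')
to(608.5,199.5,42)
E
```

```text
t 4.92 tcp [609.3 199.6  43. ] shift [ 0.7 -0.3  1. ] turn [0.06 0.16 0.01] gap 0.287 gf 34.0 F [-1.  -0.4  7. ]
t 4.97 tcp [609.3 199.6  43. ] shift [ 0.7 -0.3  1. ] turn [0.06 0.16 0.01] gap 0.290 gf 33.9 F [-0.3 -0.3  6.4]
```

Contact at 7 N. Releasing and rising, then checking.

Call:
move_arm([
  [0, 0, 0, 0, 0, 0, 0.7],
  [0, 0, 0, 0, 0, 0, 0.6],
  [0, 0, 0, 0, 0, -2, 0.4],
  [0, 0, 0, 0, 0, -20, 0.3],
  [0, 0, 0, 0, 0, -50, 0.2],
  [0, 0, 0, 0, 0, -85, 0.1],
  [0, 0, 0, 0, 0, -120, 0],
  [0, 0, 0, 0, 0, -140, 0],
  [0, 0, 0, 0, 0, -140, 0],
  [0, 0, 0, 0, 0, -140, 0],
])

```text
t: 5.8
tcp_pos: [0.6088, 0.1996, 0.1825]
tool_rot: [0.134, 0.991, 0.0, 0.002]
force: [0.2, -0.4, -0.2]
finger_gap: 0.995
gripper_force: 0.0
```

```bash
cat >> h.py <<'E'
def disc(n,x,y,z,r,tol=.003):
    s=snap(n);X=cloud(s).reshape(-1,3)
    q=X[(abs(X[:,2]-z)<tol)&(np.hypot(X[:,0]-x,X[:,1]-y)<r+.008)]
    if len(q)<10: print(n,'few');return s
    m=cv2.minEnclosingCircle((q[:,:2]*1000).astype(np.float32)); print(n,z,len(q),np.round(m[0],1),round(m[1],1),'zmed',np.median(q[:,2]).round(4))
    A=np.c_[q[:,:2]-q[:,:2].mean(0),np.ones(len(q))];print('   slope',np.linalg.lstsq(A,q[:,2],rcond=None)[0][:2].round(3))
    return s
E
python3 - <<'E'
from h import *
to(461,311,200)
for n in('wrist','scene','top'): disc(n,.609,.2,.034,.013,.005)
case(.6088,.1999,.056,.018)
E
```

```text
t 5.80 tcp [608.8 199.6 182.5] shift [172.   68.2 -18. ] turn [0.07 0.17 0.  ] gap 0.995 gf 0.0 F [ 0.2 -0.4 -0.2]
wrist 0.034 786 [609. 199.] 13.1 zmed 0.0324
   slope [0.013 0.002]
scene 0.034 147 [612.6 200.9] 13.2 zmed 0.0339
   slope [-0.013  0.027]
top 0.034 24 [609.5 192.3] 10.8 zmed 0.0329
   slope [ 0.114 -0.072]
case wrist 2872 [608.2 199.1] [56.3 56.3] 14.95853328704834
```

Small weight seated (1 mm off centre, flat). Next, the medium weight.

Call:
move_arm([
  [0, 0, 0, 38, 15, 0, 0],
  [0, 0, 0, 76, 30, 0, 0],
  [0, 0, 0, 114, 45, 0, 0],
  [0, 0, 0, 150, 60, 0, 0],
  [0, 0, 0, 172, 68, 0, 0],
  [0, 0, 0, 172.4, 68.5, 10, 0.1],
  [0, 0, 0, 172.4, 68.5, 35, 0.2],
  [0, 0, 0, 172.4, 68.5, 55, 0.3],
  [0, 0, 0, 172.4, 68.5, 64, 0.3],
  [0, 0, 0, 172.4, 68.5, 64, 0.4],
  [0, 0, 0, 172.4, 68.5, 64, 0.4],
])

```text
t: 6.92
tcp_pos: [0.4603, 0.3108, 0.1158]
tool_rot: [0.134, 0.991, -0.001, -0.001]
force: [0.0, -1.2, 0.3]
finger_gap: 0.602
gripper_force: 0.0
```

```bash
python3 - <<'E'
from h import *
to(460.8,311.5,118)
disc('wrist',.461,.3115,.115,.017)
E
```

```text
t 6.92 tcp [460.3 310.8 115.8] shift [-0.3  0.8 -2.2] turn [-0.08 -0.09 -0.04] gap 0.602 gf 0.0 F [ 0.  -1.2  0.3]
wrist 0.115 5057 [461.9 315.5] 21.0 zmed 0.1136
   slope [0.008 0.008]
```

Call:
move_arm([
  [0, 0, 0, 0, 0.5, -1, 0.5],
  [0, 0, 0, 0, 0.5, -1, 0.6],
  [0, 0, 0, 0, 0.5, -1, 0.7],
  [0, 0, 0, 0, 0.5, -1, 0.75],
  [0, 0, 0, 0, 0.5, -1, 0.75],
  [0, 0, 0, 0, 0.5, -1, 0.75],
], squeeze=40)

```text
t: 7.47
tcp_pos: [0.4614, 0.3124, 0.1192]
tool_rot: [0.134, 0.991, 0.001, 0.002]
force: [1.0, 0.9, 6.7]
finger_gap: 0.38
gripper_force: 39.9
```

```bash
python3 - <<'E'
from h import *
to(440.7,-264.7,200)
E
```

```text
t 7.47 tcp [461.4 312.4 119.2] shift [-133.5 -561.7  -81.7] turn [0.13 0.16 0.  ] gap 0.380 gf 39.9 F [1.  0.9 6.7]
```

Call:
move_arm([
  [0, 0, 0, 0, 0, -10, 0.75],
  [0, 0, 0, 0, 0, -35, 0.75],
  [0, 0, 0, 0, 0, -60, 0.75],
  [0, 0, 0, -4, -17, -65, 0.75],
  [0, 0, 0, -12, -50, -65, 0.75],
  [0, 0, 0, -20, -85, -65, 0.75],
  [0, 0, 0, -29, -120, -65, 0.75],
  [0, 0, 0, -37, -155, -65, 0.75],
  [0, 0, 0, -45, -190, -65, 0.75],
  [0, 0, 0, -54, -225, -65, 0.75],
  [0, 0, 0, -62, -260, -65, 0.75],
  [0, 0, 0, -70, -295, -65, 0.75],
])

```text
t: 8.47
tcp_pos: [0.4485, 0.0073, 0.1831]
tool_rot: [0.134, 0.991, -0.0, -0.0]
force: [0.8, 0.0, -1.8]
finger_gap: 0.376
gripper_force: 40.3
```

```bash
python3 - <<'E'
from h import *
to(440.7,-264.7,184)
E
```

```text
t 8.47 tcp [448.5   7.3 183.1] shift [ -64.6 -264.3   -0.9] turn [-0.02 -0.05  0.03] gap 0.376 gf 40.3 F [ 0.8  0.  -1.8]
```

Call:
move_arm([
  [0, 0, 0, -8, -35, 0, 0.75],
  [0, 0, 0, -17, -70, 0, 0.75],
  [0, 0, 0, -25, -105, 0, 0.75],
  [0, 0, 0, -34, -140, 0, 0.75],
  [0, 0, 0, -42, -175, 0, 0.75],
  [0, 0, 0, -50, -210, 0, 0.75],
  [0, 0, 0, -58, -242, 0, 0.75],
  [0, 0, 0, -63, -260, 0, 0.75],
  [0, 0, 0, -64, -266, 0, 0.75],
  [0, 0, 0, -64, -266, 0, 0.75],
  [0, 0, 0, -64, -266, 0, 0.75],
])

```text
t: 9.38
tcp_pos: [0.4396, -0.2633, 0.1826]
tool_rot: [0.134, 0.991, 0.001, -0.001]
force: [-0.1, 0.0, -2.6]
finger_gap: 0.374
gripper_force: 40.3
```

```bash
python3 - <<'E'
from h import *
to(440.7,-264.7,42)
case(.441,-.265,.064,.022)
held(.017,0)
E
```

```text
t 9.38 tcp [ 439.6 -263.3  182.6] shift [ -1.7  -1.3 140.6] turn [ 0.09 -0.13 -0.02] gap 0.374 gf 40.3 F [-0.1  0.  -2.6]
case wrist 3376 [ 439.7 -265.4] [64.4 64.2] 7.95537805557251
scene brass 61 x [-0.0181 -0.0043] y [-0.0157  0.015 ] z [-0.0293 -0.0293 -0.0279 -0.0027]
scene finger 120 x [-0.0129  0.0056] y [-0.0208  0.0338] z [-0.0286 -0.0226 -0.02    0.0164]
```

Call:
move_arm([
  [0, 0, 0, -1, -1.5, 30, 0.75],
  [0, 0, 0, -1, -1.5, 65, 0.75],
  [0, 0, 0, -1, -1.5, 95, 0.75],
  [0, 0, 0, -1, -1.5, 117, 0.75],
  [0, 0, 0, -1, -1.5, 128, 0.75],
  [0, 0, 0, -1, -1.5, 133, 0.75],
  [0, 0, 0, -1, -1.5, 136, 0.75],
  [0, 0, 0, -1, -1.5, 137, 0.75],
  [0, 0, 0, -1, -1.5, 138, 0.75],
  [0, 0, 0, -1, -1.5, 138.5, 0.75],
  [0, 0, 0, -1, -1.5, 138.5, 0.75],
])

```text
t: 10.45
tcp_pos: [0.4415, -0.2667, 0.0452]
tool_rot: [0.134, 0.991, -0.001, 0.001]
force: [-0.6, -0.3, -0.9]
finger_gap: 0.383
gripper_force: 40.3
```

```bash
python3 - <<'E'
from h import *
to(440.2,-265,42)
E
```

```text
t 10.45 tcp [ 441.5 -266.7   45.2] shift [1.7 1.3 3.2] turn [-0.05  0.1   0.  ] gap 0.383 gf 40.3 F [-0.6 -0.3 -0.9]
```

Call:
move_arm([
  [0, 0, 0, 0.5, 0.5, 1, 0.75],
  [0, 0, 0, 1, 1, 2, 0.75],
  [0, 0, 0, 1, 1, 2.5, 0.75],
  [0, 0, 0, 1, 1, 2.5, 0.75],
])

```text
t: 10.78
tcp_pos: [0.4404, -0.2651, 0.0424]
tool_rot: [0.134, 0.991, -0.0, 0.0]
force: [-0.4, 0.3, 4.0]
finger_gap: 0.375
gripper_force: 43.5
```

Call:
move_arm([
  [0, 0, 0, 0, 0, 0, 0.6],
  [0, 0, 0, 0, 0, 0, 0.5],
  [0, 0, 0, 0, 0, -2, 0.3],
  [0, 0, 0, 0, 0, -20, 0.2],
  [0, 0, 0, 0, 0, -50, 0.1],
  [0, 0, 0, 0, 0, -85, 0],
  [0, 0, 0, 0, 0, -120, 0],
  [0, 0, 0, 0, 0, -140, 0],
  [0, 0, 0, 0, 0, -140, 0],
  [0, 0, 0, 0, 0, -140, 0],
])

```text
t: 11.62
tcp_pos: [0.4409, -0.2655, 0.1831]
tool_rot: [0.134, 0.991, -0.001, 0.001]
force: [-0.0, 0.6, -0.6]
finger_gap: 0.997
gripper_force: 0.0
```

```bash
python3 - <<'E'
from h import *
to(460.5,311.8,182)
for n in('wrist','scene'): disc(n,.44,-.265,.038,.017,.005)
case(.441,-.265,.064,.022)
s=disc('scene',.4615,.3125,.089,.023); disc('top',.4605,.3115,.089,.023)
E
```

```text
t 11.62 tcp [ 440.9 -265.5  183.1] shift [ 1.344e+02  5.618e+02 -2.000e-01] turn [-0.09  0.17  0.01] gap 0.997 gf 0.0 F [-0.   0.6 -0.6]
wrist 0.038 1369 [ 439.2 -265.9] 17.1 zmed 0.0365
   slope [ 0.008 -0.002]
scene 0.038 116 [ 443.  -262.6] 18.0 zmed 0.038
   slope [-0.011 -0.077]
case wrist 3442 [ 439.8 -265.3] [64.5 64.2] 7.972062110900879
scene 0.089 466 [462.  315.4] 24.4 zmed 0.0892
   slope [-0.002 -0.01 ]
top 0.089 305 [460.  311.5] 22.3 zmed 0.0887
   slope [-0.017  0.006]
```

Medium seated and flat. Back for the large weight.

Call:
move_arm([
  [0, 0, 0, 9, 37, 0, 0],
  [0, 0, 0, 18, 74, 0, 0],
  [0, 0, 0, 27, 111, 0, 0],
  [0, 0, 0, 35, 148, 0, 0],
  [0, 0, 0, 44, 185, 0, 0],
  [0, 0, 0, 53, 222, 0, 0],
  [0, 0, 0, 62, 259, 0, 0],
  [0, 0, 0, 71, 296, 0, 0],
  [0, 0, 0, 80, 333, 0, 0],
  [0, 0, 0, 89, 370, 0, 0],
  [0, 0, 0, 97, 407, 0, 0],
  [0, 0, 0, 106, 444, 0, 0],
])

```text
t: 12.87
tcp_pos: [0.4554, 0.1929, 0.1807]
tool_rot: [0.134, 0.991, -0.0, -0.001]
force: [0.7, -0.4, -0.0]
finger_gap: 1.0
gripper_force: 0.0
```

Call:
move_arm([
  [0, 0, 0, 9, 37, 0, 0],
  [0, 0, 0, 18, 74, 0, 0],
  [0, 0, 0, 25, 105, 0, 0],
  [0, 0, 0, 28, 117, 0, 0],
  [0, 0, 0, 28.2, 117.6, 0, 0],
  [0, 0, 0, 28.2, 117.6, 0, 0],
])

```text
t: 13.37
tcp_pos: [0.4594, 0.3116, 0.1807]
tool_rot: [0.133, 0.991, -0.001, -0.001]
force: [-0.2, -0.4, -0.1]
finger_gap: 0.999
gripper_force: 0.0
```

```bash
python3 - <<'E'
from h import *
to(460.5,311.8,84)
disc('wrist',.4605,.3118,.089,.023)
E
```

```text
t 13.37 tcp [459.4 311.6 180.7] shift [-1.2  0.7 96.7] turn [-0.13 -0.1   0.09] gap 0.999 gf 0.0 F [-0.2 -0.4 -0.1]
wrist 0.089 3628 [459.1 312.5] 23.2 zmed 0.0876
   slope [-0.001  0.002]
```

Call:
move_arm([
  [0, 0, 0, -0.2, 0.9, 35, 0],
  [0, 0, 0, -0.2, 0.9, 70, 0],
  [0, 0, 0, -0.2, 0.9, 90, 0],
  [0, 0, 0, -0.2, 0.9, 97, 0],
  [0, 0, 0, -0.2, 0.9, 97, 0.2],
  [0, 0, 0, -0.2, 0.9, 97, 0.4],
  [0, 0, 0, -0.2, 0.9, 97, 0.5],
  [0, 0, 0, -0.2, 0.9, 97, 0.65],
  [0, 0, 0, -0.2, 0.9, 97, 0.65],
  [0, 0, 0, -0.2, 0.9, 97, 0.65],
], squeeze=80)

```text
t: 14.25
tcp_pos: [0.4619, 0.3129, 0.0869]
tool_rot: [0.134, 0.991, 0.001, 0.002]
force: [-0.4, -2.3, 6.8]
finger_gap: 0.513
gripper_force: 81.9
```

```bash
python3 - <<'E'
from h import *
to(575,-179.7,184)
E
```

```text
t 14.25 tcp [461.9 312.9  86.9] shift [-240.1 -444.8  -97.1] turn [0.11 0.2  0.02] gap 0.513 gf 81.9 F [-0.4 -2.3  6.8]
```

Call:
move_arm([
  [0, 0, 0, 0, 0, -5, 0.65],
  [0, 0, 0, 0, 0, -25, 0.65],
  [0, 0, 0, 0, 0, -50, 0.65],
  [0, 0, 0, -5, -10, -70, 0.65],
  [0, 0, 0, -20, -37, -75, 0.65],
  [0, 0, 0, -37, -69, -75, 0.65],
  [0, 0, 0, -54, -100, -75, 0.65],
  [0, 0, 0, -71, -131, -75, 0.65],
  [0, 0, 0, -88, -162, -75, 0.65],
  [0, 0, 0, -105, -194, -75, 0.65],
  [0, 0, 0, -122, -225, -75, 0.65],
  [0, 0, 0, -139, -257, -75, 0.65],
])

```text
t: 15.25
tcp_pos: [0.5258, 0.0268, 0.1598]
tool_rot: [0.134, 0.991, 0.0, -0.001]
force: [0.9, 0.2, -4.7]
finger_gap: 0.511
gripper_force: 82.9
```

Call:
move_arm([
  [0, 0, 0, -17, -31, 0, 0.65],
  [0, 0, 0, -34, -63, 0, 0.65],
  [0, 0, 0, -51, -94, 0, 0.65],
  [0, 0, 0, -68, -126, 0, 0.65],
  [0, 0, 0, -83, -155, 0, 0.65],
  [0, 0, 0, -95, -177, 0, 0.65],
  [0, 0, 0, -101, -187, 0, 0.65],
  [0, 0, 0, -101, -187, 0, 0.65],
  [0, 0, 0, -101, -187, 0, 0.65],
  [0, 0, 0, -101, -187, 0, 0.65],
])

```text
t: 16.08
tcp_pos: [0.5728, -0.177, 0.1593]
tool_rot: [0.134, 0.991, 0.001, -0.001]
force: [-0.5, -0.1, -4.8]
finger_gap: 0.512
gripper_force: 82.9
```

```bash
python3 - <<'E'
from h import *
to(575,-179.7,42)
s=case(.575,-.18,.078,.028);save(s,'w4.png')
held(.023,0)
E
```

```text
t 16.08 tcp [ 572.8 -177.   159.3] shift [ -3.2  -2.2 117.3] turn [ 0.08 -0.18  0.05] gap 0.512 gf 82.9 F [-0.5 -0.1 -4.8]
case wrist 4153 [ 574.3 -179.9] [78.7 78.3] 22.052736282348633
scene brass 102 x [-0.0219  0.0193] y [-0.0131  0.0307] z [-0.0323 -0.0308 -0.0303 -0.0002]
scene finger 104 x [-0.0127  0.0069] y [-0.0255  0.0383] z [-0.0226 -0.0209 -0.0189  0.0139]
```

View pics/w4.png

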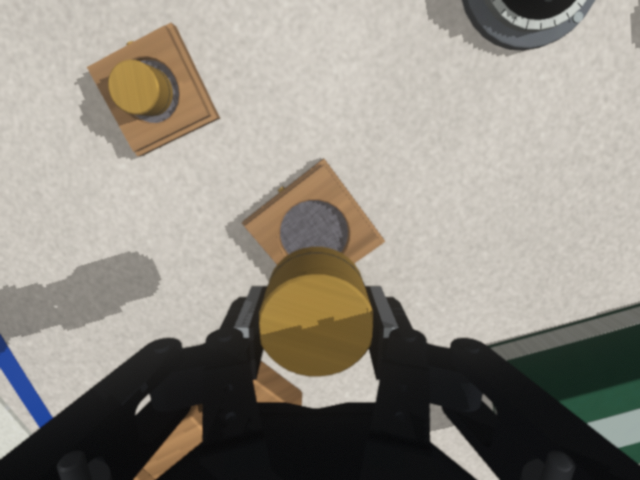

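Wrist view: the large weight is held at (316,318), the medium sits in its case at (145,88), and case_large's well is at (314,228). Lowering.

Call:
move_arm([
  [0, 0, 0, -2.6, -2.2, 25, 0.65],
  [0, 0, 0, -2.6, -2.2, 55, 0.65],
  [0, 0, 0, -2.6, -2.2, 82, 0.65],
  [0, 0, 0, -2.6, -2.2, 98, 0.65],
  [0, 0, 0, -2.6, -2.2, 106, 0.65],
  [0, 0, 0, -2.6, -2.2, 109, 0.65],
  [0, 0, 0, -2.6, -2.2, 111, 0.65],
  [0, 0, 0, -2.6, -2.2, 112, 0.65],
  [0, 0, 0, -2.6, -2.2, 112, 0.65],
])

```text
t: 16.98
tcp_pos: [0.5768, -0.1821, 0.0489]
tool_rot: [0.134, 0.991, -0.0, 0.001]
force: [-0.8, -0.2, -4.7]
finger_gap: 0.511
gripper_force: 82.9
```

```bash
python3 - <<'E'
from h import *
to(574.7,-179.8,43)
E
```

```text
t 16.98 tcp [ 576.8 -182.1   48.9] shift [2.6 1.6 5.9] turn [-0.03  0.13  0.02] gap 0.511 gf 82.9 F [-0.8 -0.2 -4.7]
```

Call:
move_arm([
  [0, 0, 0, 1, 0.6, 1, 0.65],
  [0, 0, 0, 1.5, 1, 2, 0.65],
  [0, 0, 0, 1.5, 1, 3, 0.65],
  [0, 0, 0, 1.5, 1, 3, 0.65],
])

```text
t: 17.32
tcp_pos: [0.5747, -0.1804, 0.045]
tool_rot: [0.134, 0.991, -0.0, 0.0]
force: [0.4, 1.0, -4.8]
finger_gap: 0.511
gripper_force: 83.0
```

Call:
move_arm([
  [0, 0, 0, 0, 0, 0.7, 0.65],
  [0, 0, 0, 0, 0, 1.4, 0.65],
  [0, 0, 0, 0, 0, 2, 0.65],
  [0, 0, 0, 0, 0, 2, 0.65],
])

```text
t: 17.65
tcp_pos: [0.5748, -0.1804, 0.0449]
tool_rot: [0.134, 0.991, -0.0, 0.0]
force: [-3.3, 1.6, 9.1]
finger_gap: 0.516
gripper_force: 84.6
```

Call:
move_arm([
  [0, 0, 0, 0, 0, 0, 0.5],
  [0, 0, 0, 0, 0, 0, 0.4],
  [0, 0, 0, 0, 0, -1, 0.2],
  [0, 0, 0, 0, 0, -10, 0],
  [0, 0, 0, 0, 0, -30, 0],
  [0, 0, 0, 0, 0, -65, 0],
  [0, 0, 0, 0, 0, -100, 0],
  [0, 0, 0, 0, 0, -120, 0],
  [0, 0, 0, 0, 0, -120, 0],
  [0, 0, 0, 0, 0, -120, 0],
])

```text
t: 18.48
tcp_pos: [0.5758, -0.181, 0.1649]
tool_rot: [0.134, 0.991, -0.001, 0.002]
force: [0.9, 0.4, -1.2]
finger_gap: 1.0
gripper_force: 0.0
```

```bash
python3 - <<'E'
from h import *
to(460,312,162)
for n in('wrist','scene'): disc(n,.575,-.18,.047,.023,.005)
case(.575,-.18,.078,.028)
for n in('scene','top'):
    s=dict(np.load(n+'.npz')) if n=='scene' else snap(n);X=cloud(s).reshape(-1,3)
    for z,r,x,y in((.054,.02,.4615,.312),(.048,.029,.4615,.312),(.042,.022,.436,.0168),(.010,.05,.436,.0168)):
        q=X[(abs(X[:,2]-z)<.0025)&(np.hypot(X[:,0]-x,X[:,1]-y)<r+.006)][:,:2];m=cv2.minEnclosingCircle((q*1000).astype(np.float32));print(n,z,len(q),np.round(m[0],1),m[1],np.round(circ(q)[0]*1000,1))
E
```

```text
t 18.48 tcp [ 575.8 -181.   164.9] shift [242.6 444.5   1.4] turn [-0.06  0.25  0.  ] gap 1.000 gf 0.0 F [ 0.9  0.4 -1.2]
wrist 0.047 3044 [ 572.1 -180.7] 23.2 zmed 0.0455
   slope [ 0.004 -0.002]
scene 0.047 250 [ 575.7 -177.9] 24.4 zmed 0.0468
   slope [ 0.006 -0.019]
case wrist 5221 [ 574.3 -179.9] [78.6 78.3] 22.07809066772461
scene 0.054 317 [461.2 310. ] 22.910572052001953 [462.1 312.7]
scene 0.048 310 [462.4 312.4] 30.15825843811035 [461.1 312.6]
scene 0.042 223 [436.9  18.3] 23.202659606933594 [437.7  17.9]
scene 0.01 346 [437.   17.5] 50.830528259277344 [436.5  16.8]
top 0.054 203 [462.4 313.5] 22.92473793029785 [459.8 312. ]
top 0.048 218 [460.  310.2] 28.727235794067383 [459.8 311.1]
top 0.042 0 [0. 0.] 0.0 [0. 0.]
top 0.01 0 [0. 0.] 0.0 [0. 0.]
```

Large seated flat, about 2 mm off centre. Now the stub.

Call:
move_arm([
  [0, 0, 0, 19, 35, 0, 0],
  [0, 0, 0, 38, 70, 0, 0],
  [0, 0, 0, 57, 105, 0, 0],
  [0, 0, 0, 76, 140, 0, 0],
  [0, 0, 0, 95, 175, 0, 0],
  [0, 0, 0, 114, 209, 0, 0],
  [0, 0, 0, 133, 244, 0, 0],
  [0, 0, 0, 152, 278, 0, 0],
  [0, 0, 0, 171, 313, 0, 0],
  [0, 0, 0, 190, 347, 0, 0],
  [0, 0, 0, 208, 382, 0, 0],
  [0, 0, 0, 226, 415, 0, 0],
])

```text
t: 19.68
tcp_pos: [0.4657, 0.2814, 0.1615]
tool_rot: [0.134, 0.991, -0.001, -0.001]
force: [1.1, -0.0, 0.1]
finger_gap: 0.998
gripper_force: 0.0
```

Call:
move_arm([
  [0, 0, 0, 12, 22, 0, 0],
  [0, 0, 0, 16, 29.5, 0, 0],
  [0, 0, 0, 16, 29.5, 0, 0],
  [0, 0, 0, 16, 29.5, 0, 0],
])

```text
t: 20.02
tcp_pos: [0.4591, 0.3119, 0.1618]
tool_rot: [0.133, 0.991, -0.001, -0.001]
force: [-0.3, 0.6, -0.1]
finger_gap: 1.002
gripper_force: 0.0
```

```bash
python3 - <<'E'
from h import *
to(460,312,48)
s=disc('wrist',.460,.312,.054,.020);save(s,'w5.png')
X=cloud(s).reshape(-1,3)
q=X[(abs(X[:,2]-.047)<.003)&(np.hypot(X[:,0]-.46,X[:,1]-.312)<.037)][:,:2];m=cv2.minEnclosingCircle((q*1000).astype(np.float32));print(m,len(q))
E
```

```text
t 20.02 tcp [459.1 311.9 161.8] shift [ -1.    0.6 113.8] turn [-0.1  -0.08  0.06] gap 1.002 gf 0.0 F [-0.3  0.6 -0.1]
wrist 0.054 2381 [459. 311.] 20.1 zmed 0.0526
   slope [-0.003  0.001]
((458.98724365234375, 311.36456298828125), 29.032167434692383) 2432
```

View pics/w5.png

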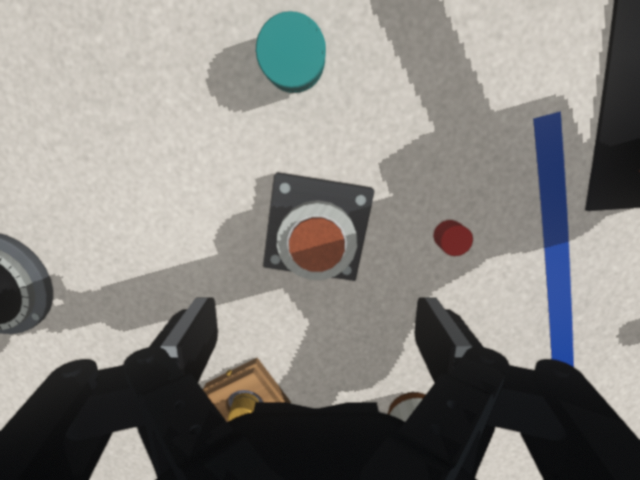

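Wrist view: stub at (316,243) free on its block, the small weight in its case at (242,405). Lowering to the disc.

Call:
move_arm([
  [0, 0, 0, 0, 0, 35, 0],
  [0, 0, 0, 0, 0, 70, 0],
  [0, 0, 0, 0, 0, 98, 0],
  [0, 0, 0, 0, 0, 112, 0],
  [0, 0, 0, 0, 0, 116, 0],
  [0, 0, 0, 0, 0, 116, 0.05],
  [0, 0, 0, 0, 0, 116, 0.1],
], squeeze=50)

```text
t: 20.65
tcp_pos: [0.4604, 0.3115, 0.0473]
tool_rot: [0.135, 0.991, 0.0, 0.0]
force: [0.1, 0.5, -0.5]
finger_gap: 0.899
gripper_force: 0.0
```

```bash
python3 - <<'E'
from h import *
to(460,312,45)
E
```

```text
t 20.65 tcp [460.4 311.5  47.3] shift [0.6 0.4 2.3] turn [ 0.02  0.03 -0.1 ] gap 0.899 gf 0.0 F [ 0.1  0.5 -0.5]
```

Call:
move_arm([
  [0, 0, 0, 0.3, 0.2, 2, 0.2],
  [0, 0, 0, 0.3, 0.2, 2, 0.3],
  [0, 0, 0, 0.3, 0.2, 2, 0.4],
  [0, 0, 0, 0.3, 0.2, 2, 0.5],
  [0, 0, 0, 0.3, 0.2, 2, 0.5],
  [0, 0, 0, 0.3, 0.2, 2, 0.5],
])

```text
t: 21.15
tcp_pos: [0.46, 0.3127, 0.0463]
tool_rot: [0.134, 0.991, 0.0, 0.001]
force: [0.0, -2.2, 6.3]
finger_gap: 0.66
gripper_force: 52.4
```

```bash
python3 - <<'E'
from h import *
to(460,312,45)
s=snap('wrist'); save(s,'w6.png')
E
```

```text
t 21.15 tcp [460.  312.7  46.3] shift [-0.2 -0.7  1.3] turn [0.06 0.12 0.03] gap 0.660 gf 52.4 F [ 0.  -2.2  6.3]
```

View pics/w6.png

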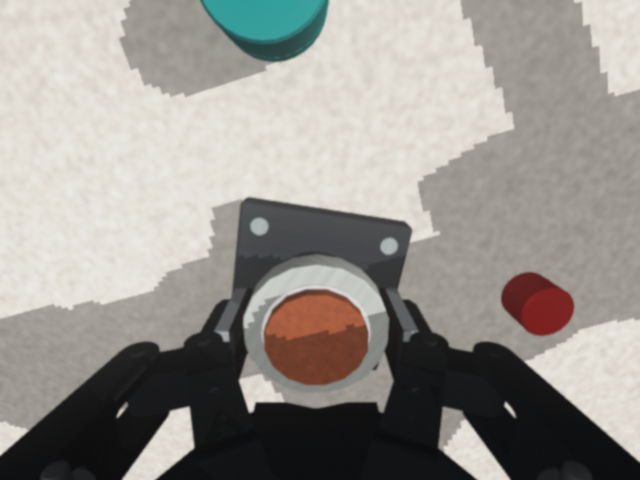

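Wrist view: the stub (316,325) is squarely in the jaws. Lifting straight out and carrying it to the stage.

Call:
move_arm([
  [0, 0, 0, 0, 0, -4, 0.5],
  [0, 0, 0, 0, 0, -12, 0.5],
  [0, 0, 0, 0, 0, -24, 0.5],
  [0, 0, 0, 0, 0, -45, 0.5],
  [0, 0, 0, 0, 0, -70, 0.5],
  [0, 0, 0, -3, -15, -75, 0.5],
  [0, 0, 0, -9, -48, -75, 0.5],
  [0, 0, 0, -15, -82, -75, 0.5],
  [0, 0, 0, -21, -116, -75, 0.5],
  [0, 0, 0, -28, -150, -75, 0.5],
  [0, 0, 0, -34, -184, -75, 0.5],
  [0, 0, 0, -40, -218, -75, 0.5],
])

```text
t: 22.2
tcp_pos: [0.4398, 0.0906, 0.1209]
tool_rot: [0.134, 0.991, 0.0, 0.001]
force: [1.1, -0.3, -0.6]
finger_gap: 0.658
gripper_force: 53.4
```

Call:
move_arm([
  [0, 0, 0, -6, -32, 0, 0.5],
  [0, 0, 0, -11, -58, 0, 0.5],
  [0, 0, 0, -14, -73, 0, 0.5],
  [0, 0, 0, -14, -73, 0, 0.5],
  [0, 0, 0, -14, -73, 0, 0.5],
  [0, 0, 0, -14, -73, 0, 0.5],
])

```text
t: 22.7
tcp_pos: [0.4341, 0.0182, 0.1203]
tool_rot: [0.134, 0.991, 0.0, 0.0]
force: [0.2, 0.2, -1.5]
finger_gap: 0.667
gripper_force: 53.4
```

```bash
python3 - <<'E'
from h import *
to(460-25.5,312.2-295.3,80)
s=snap('wrist');save(s,'w7.png');X=cloud(s).reshape(-1,3)
def mec(s,z,r,x,y,n):
    X=cloud(s).reshape(-1,3)
    q=X[(abs(X[:,2]-z)<.0025)&(np.hypot(X[:,0]-x,X[:,1]-y)<r+.005)][:,:2]
    if len(q)>5: m=cv2.minEnclosingCircle((q*1000).astype(np.float32));print(n,z,len(q),np.round(m[0],1),round(m[1],1),'circ',np.round(circ(q)[0]*1000,1))
for z,r in((.042,.022),(.018,.04),(.010,.05)): mec(s,z,r,.434,.0165,'w')
tz=readout.sense()['tcp_pos'][2]
for n in('wrist','scene','top'):
    s=s if n=='wrist' else snap(n)
    X=cloud(s).reshape(-1,3); q=X[(np.hypot(X[:,0]-.435,X[:,1]-.017)<.035)&(X[:,2]>tz-.02)&(X[:,2]<tz+.02)]
    h,e=np.histogram(q[:,2]-tz,np.arange(-.02,.02,.002)); print(n,dict(zip((e[:-1]*1000).round(),h)))
    mec(s,tz-.0103+.018,.020,.435,.017,n+' stone'); mec(s,tz-.0103+.012,.029,.435,.017,n+' disc')
E
```

```text
t 22.70 tcp [434.1  18.2 120.3] shift [-0.7 -1.2 40.3] turn [0.02 0.03 0.01] gap 0.667 gf 53.4 F [ 0.2  0.2 -1.5]
w 0.042 1551 [432.7  16. ] 21.6 circ [429.5  16.7]
w 0.018 2343 [433.6  15.7] 40.3 circ [433.9  15.7]
w 0.01 3485 [433.5  15.9] 49.7 circ [434.1  15.7]
wrist {np.float64(-20.0): np.int64(17), np.float64(-18.0): np.int64(54), np.float64(-16.0): np.int64(61), np.float64(-14.0): np.int64(66), np.float64(-12.0): np.int64(135), np.float64(-10.0): np.int64(265), np.float64(-8.0): np.int64(272), np.float64(-6.0): np.int64(291), np.float64(-4.0): np.int64(316), np.float64(-2.0): np.int64(1655), np.float64(-0.0): np.int64(5478), np.float64(2.0): np.int64(468), np.float64(4.0): np.int64(2046), np.float64(6.0): np.int64(6096), np.float64(8.0): np.int64(221), np.float64(10.0): np.int64(253), np.float64(12.0): np.int64(238), np.float64(14.0): np.int64(571), np.float64(16.0): np.int64(201)}
wrist stone 0.12790235403961736 7478 [433.4  17.5] 20.3 circ [433.   17.6]
wrist disc 0.12190235403961736 7305 [430.2  18.3] 32.5 circ [434.3  17.3]
scene {np.float64(-20.0): np.int64(0), np.float64
[... 602 characters left out ...]
  19. ] 20.3 circ [437.9  19.7]
scene disc 0.12190235403961736 141 [437.5  17.6] 30.8 circ [435.6  17.9]
top {np.float64(-20.0): np.int64(0), np.float64(-18.0): np.int64(0), np.float64(-16.0): np.int64(0), np.float64(-14.0): np.int64(0), np.float64(-12.0): np.int64(0), np.float64(-10.0): np.int64(0), np.float64(-8.0): np.int64(0), np.float64(-6.0): np.int64(0), np.float64(-4.0): np.int64(0), np.float64(-2.0): np.int64(0), np.float64(-0.0): np.int64(0), np.float64(2.0): np.int64(0), np.float64(4.0): np.int64(0), np.float64(6.0): np.int64(0), np.float64(8.0): np.int64(0), np.float64(10.0): np.int64(0), np.float64(12.0): np.int64(0), np.float64(14.0): np.int64(0), np.float64(16.0): np.int64(0)}
```

View pics/w7.png

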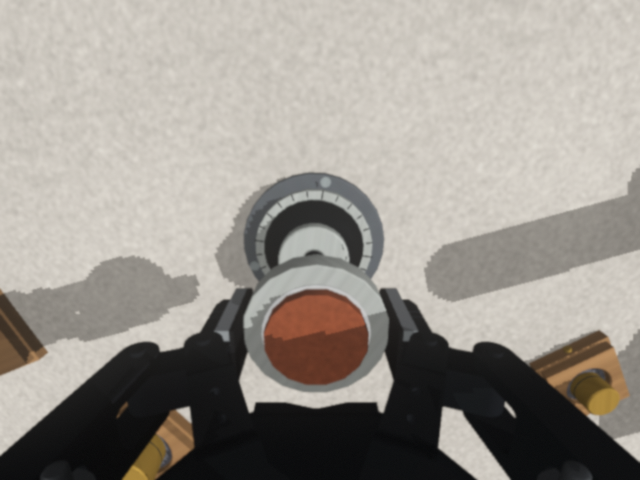

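Wrist view: the stub (316,325) is level in the jaws above the stage, whose bore is at (315,255). Both cameras put the stub 1.5 mm too far in y. Correcting and lowering to just above the bore.

Call:
move_arm([
  [0, 0, 0, -0.5, -1.4, 12, 0.5],
  [0, 0, 0, -0.5, -1.4, 25, 0.5],
  [0, 0, 0, -0.5, -1.4, 36, 0.5],
  [0, 0, 0, -0.5, -1.4, 42, 0.5],
  [0, 0, 0, -0.5, -1.4, 46, 0.5],
  [0, 0, 0, -0.5, -1.4, 46, 0.5],
  [0, 0, 0, -0.5, -1.4, 46, 0.5],
])

```text
t: 23.43
tcp_pos: [0.4342, 0.0166, 0.0739]
tool_rot: [0.134, 0.991, 0.0, -0.0]
force: [-0.2, 0.0, -1.3]
finger_gap: 0.66
gripper_force: 53.4
```

```bash
python3 - <<'E'
from h import *
to(434.3,16.8,70)
tz=readout.sense()['tcp_pos'][2]
def mec(s,z,r,x,y,n):
    X=cloud(s).reshape(-1,3)
    q=X[(abs(X[:,2]-z)<.0022)&(np.hypot(X[:,0]-x,X[:,1]-y)<r+.004)][:,:2]
    if len(q)>5: m=cv2.minEnclosingCircle((q*1000).astype(np.float32));print(n,round(z,3),len(q),np.round(m[0],1),round(m[1],1),'circ',np.round(circ(q)[0]*1000,1))
for n in('wrist','scene'):
    s=snap(n)
    mec(s,tz-.0103+.0175,.020,.4345,.0165,n+' stone')
    for z,r in((.018,.04),(.010,.05)): mec(s,z,r,.434,.0165,n)
E
```

```text
t 23.43 tcp [434.2  16.6  73.9] shift [-0.   0.2  3.9] turn [ 0.   -0.01  0.04] gap 0.660 gf 53.4 F [-0.2  0.  -1.3]
wrist stone 0.081 7530 [433.5  15.6] 20.4 circ [433.1  15.9]
wrist 0.018 3025 [434.   15.7] 40.3 circ [433.9  15.7]
wrist 0.01 4403 [433.6  15.8] 49.6 circ [434.   15.7]
scene stone 0.081 111 [438.1  17. ] 20.4 circ [438.1  17.3]
scene 0.018 192 [438.9  17.7] 40.3 circ [437.1  17.4]
scene 0.01 316 [438.6  18.3] 49.8 circ [437.2  17.2]
```

Call:
move_arm([
  [0, 0, 0, 0, 0, 2, 0.5],
  [0, 0, 0, 0, 0, 4, 0.5],
  [0, 0, 0, 0, 0, 6, 0.5],
  [0, 0, 0, 0, 0, 8, 0.5],
  [0, 0, 0, 0, 0, 10, 0.5],
  [0, 0, 0, 0, 0, 10, 0.5],
])

```text
t: 24.03
tcp_pos: [0.434, 0.0163, 0.0634]
tool_rot: [0.134, 0.991, 0.0, -0.0]
force: [-1.0, -0.3, -1.4]
finger_gap: 0.66
gripper_force: 53.4
```

Call:
move_arm([
  [0, 0, 0, 0, 0, 2, 0.5],
  [0, 0, 0, 0, 0, 4, 0.5],
  [0, 0, 0, 0, 0, 6, 0.5],
  [0, 0, 0, 0, 0, 8, 0.5],
  [0, 0, 0, 0, 0, 9.5, 0.5],
  [0, 0, 0, 0, 0, 9.5, 0.5],
])

```text
t: 24.53
tcp_pos: [0.434, 0.0163, 0.054]
tool_rot: [0.134, 0.991, 0.0, -0.0]
force: [0.1, 0.4, -1.1]
finger_gap: 0.66
gripper_force: 53.4
```

Call:
move_arm([
  [0, 0, 0, 0, 0, 0.7, 0.5],
  [0, 0, 0, 0, 0, 1.4, 0.5],
  [0, 0, 0, 0, 0, 2, 0.5],
  [0, 0, 0, 0, 0, 2.2, 0.5],
  [0, 0, 0, 0, 0, 2.2, 0.5],
])

```text
t: 24.95
tcp_pos: [0.4342, 0.0162, 0.0523]
tool_rot: [0.134, 0.991, -0.0, 0.0]
force: [-0.3, 0.2, 1.6]
finger_gap: 0.658
gripper_force: 53.8
```

Contact at the expected height. Releasing, rising and checking.

Call:
move_arm([
  [0, 0, 0, 0, 0, 0, 0.3],
  [0, 0, 0, 0, 0, 0, 0.2],
  [0, 0, 0, 0, 0, 0, 0],
  [0, 0, 0, 0, 0, 0, 0],
  [0, 0, 0, 0, 0, -10, 0],
  [0, 0, 0, 0, 0, -40, 0],
  [0, 0, 0, 0, 0, -75, 0],
  [0, 0, 0, 0, 0, -110, 0],
  [0, 0, 0, 0, 0, -120, 0],
  [0, 0, 0, 0, 0, -120, 0],
  [0, 0, 0, 0, 0, -120, 0],
])

```text
t: 25.87
tcp_pos: [0.4342, 0.0163, 0.1725]
tool_rot: [0.134, 0.991, -0.0, 0.001]
force: [-0.2, 0.1, -0.1]
finger_gap: 1.003
gripper_force: 0.0
```

```bash
python3 - <<'E'
from h import *
to(434,16,172)
s=disc('wrist',.434,.016,.060,.02,.004)
s=disc('scene',.437,.018,.060,.02,.004)
disc('scene',.612,.201,.034,.013,.004);disc('scene',.443,-.263,.038,.017,.004);disc('scene',.576,-.179,.047,.023,.004)
disc('scene',.6775,.352,.0855,.026,.004)
save(s,'end.png')
E
```

```text
t 25.87 tcp [434.2  16.3 172.5] shift [ 0.1 -0.3  0.5] turn [0.   0.08 0.01] gap 1.003 gf 0.0 F [-0.2  0.1 -0.1]
wrist 0.06 2349 [433.3  15.5] 20.0 zmed 0.0585
   slope [ 0.004 -0.002]
scene 0.06 233 [438.1  17.5] 27.4 zmed 0.0598
   slope [-0.013 -0.001]
scene 0.034 141 [611.9 201.1] 12.8 zmed 0.034
   slope [-0.009  0.012]
scene 0.038 112 [ 443.5 -264.7] 18.5 zmed 0.0379
   slope [-0.01  -0.036]
scene 0.047 243 [ 575.4 -177.9] 23.7 zmed 0.0468
   slope [-0.015  0.005]
scene 0.0855 684 [676.2 355.2] 23.5 zmed 0.0852
   slope [-0.007 -0.007]
```

View pics/end.png

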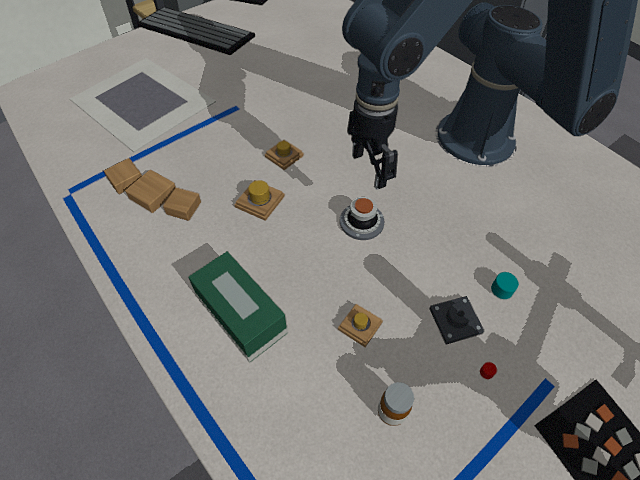

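The scene view shows the weights in their cases at (284,150), (259,190) and (361,321), the stub home at (363,212), the block empty at (458,320), and the jar and carton unmoved. Handing in.

```bash
python3 -c "
from h import *
print(order.sign_off())"
```

```text
the job is handed in; nothing more can be done
None
```

The job is handed in: all three weights measured flat in their own cases, the stub is home in the ball stage, and the jar and carton are where they were; sign-off returned no verdict.

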